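Hold a strip in the sawing board for the cut

ROBOT

A 6-joint arm with a two-finger parallel gripper is mounted at the origin on a cart in front of the work surface, level with it; the furniture and walls round the work are solid. World frame = base frame: x ahead of the robot, y to its left, z up, the work surface at z = 0. Lengths are in m, angles in rad, forces in N, time in s.
With the tool pointing down it reaches from about 0.4 to 0.825 m from the base axis. Payload 7 kg.
Tool frame: the origin (TCP) lies at the centre of the arm's flange, where the gripper is bolted on; the fingertips stand 178 mm ahead of it and the grasp point (between the pads) lies arm.tcp_to_grasp ahead of it (arm.tcp_to_grasp is the distance from the TCP to the grasp point, in m); z points along the fingers, y is the direction in which the jaws open and shut (so a half turn about z gives the same grasp; the last joint's range is limited). The gripper opens to 88 mm and grips with 3 to 60 N. Pads are 19 mm wide; open, the fingers measure 130 mm over their backs; the gripper's body (78 mm by 193 mm) begins 47 mm behind the grasp point.
Start: joints at [-0.815, 0.359, 0.012, 0, -1.224, -0.288], TCP at [0.304, -0.602, 0.405] pointing down, gripper open.
Joint ranges: [-3.07, 3.07], [-1.43, 2.12], [-1.02, 1.25], [-3.03, 1.67], [-3.05, -0], [-3.03, 3.03]. Speed limits (rad/s): [2.39, 2.39, 3.01, 3.14, 3.14, 3.14].

INTERFACE

Orientations are given as [roll, pitch, yaw] about the fixed x, y, z axes, in that order (R = Rz(yaw) Ry(pitch) Rx(roll)).
In Python, from station import arm gives the robot as it stands.
- The arm moves only by the tool move_arm, never from a script. Its argument "deltas" is a list of rows, each a list of 6 numbers: the shift along the world's x, y, z in mm, then the turn, a rotation vector about the world's x, y, z in degrees. In form: [[tx, ty, tz, ax, ay, az], ...]. A call has exactly 5 rows; each row shifts and turns the commanded pose from where the row before left it; what a row does not reach is not made up. A row lasts 1/12 s, in which the tool goes at most 41.7 mm and 7.16 degrees, less where a joint would pass 70% of its speed; a pose out of reach is approached as far as the arm can. A call with a gripper value outside its range is refused whole. "claw" is the closure in counts, from 0 (fully open) to 255 (shut), set as the call begins (left out, the last holds). The fingers move at their own pace and stop on an object; "squeeze" is the grip in N (left out, the last holds). Time passes only in rows, so rows that do not move let the fingers close, or fill a call up. It gives the time, the measured TCP pose, the force and the opening at its end, in the units of the state.
- arm.get_state(): the state, without advancing time (a new reading comes with each control period).
- arm.grab_frame(name): name is "scene" or "top"; returns the picture (420x560x3 uint8, red, green, blue); there is no depth.
- arm.calibration(name): a dict with "intrinsics" (3x3 intrinsics, pixels), "T" (4x4, takes a point from camera to world coordinates). Camera axes: x right, y up, looking along -z (the intrinsics and any distortion apply to the point x, -y, -z); pixel columns grow to the right and rows downward; lengths in m; the calibration is good to about 2 mm. A picture is of the moment at which its call begins. calibration takes no time and is no camera call.
- arm.job_done(): hands the job in, once; it reports no verdict.
Trained networks look in the newest picture that a camera, given by its name, has taken for a name from the list of things; names that differ only in an ending like _2 or _b are one class to them, and where a whole thing is asked for, a point or a joint stands for the part that bears it (a point fixed in the world has none). Each returns a list of dicts, best first, with "score" (0 to 1); they miss things now and then, are a little off and sometimes report something else, mostly with a low value. They report only what shows in the picture. A call takes as long as a camera call. They do not tell look-alikes from the thing itself.
- arm.spot_in(thing, camera): "xy" ([column, row] in pixels, amid what is visible of it).
- arm.masks_of(thing, camera): "pixels" (420x560 bool, what is visible of it) and "xy" ([column, row] in pixels, amid what is visible of it).
- arm.spot_point(thing, camera): "xy" ([column, row] in pixels: a listed point, or the origin of a listed thing).
The state is a dict: "t": time; "q": joint angles; "qd": joint speeds; "joint_efforts": joint torques, N m; "eef_pos": TCP position; "ee_rot": TCP orientation; "force": force on the tool from outside, world axes, zero at the start; "moment": the same for the moment, N m; "width": finger opening in m.
Only numpy, scipy, OpenCV 4.12 (cv2) and the standard library are available. Lean on these libraries where they do the work, as an engineer would, in place of code of your own. Each camera call takes 0.05 s, during which the arm holds its last target. There are 200 camera calls.

TASK

Take the slim wooden strip from the bench and lay it flat on the bed of the sawing board, lengthways along the fence with its end touching the end stop. Then press it firmly against the fence and down on the bed at once with one diagonal push, and finish while still holding it so, ready for the saw. Leave the other things where they are.

Things in the scene. Friction and masses are not known exactly. Their poses are not given: they have to be found in the camera images.
- strip_center (a point): Centre (half-way up) of the loose strip to be held, the slimmer of two loose hardwood off-cuts: 30 mm wide (x), 120 long (y), 20 thick (z), 0.03 to 0.07 kg, flat on the bench. Either end, either broad face will do. Upright fingers slip down its smooth side; fingers tilted 25 degrees or more (pointing to the fence and down) on its upper edge nearest the robot press it both ways.
- sawing_board: Sawing board, fixed to the bench: 150 mm deep (its x), 240 mm wide (its y). Origin: centre of its underside, on the bench. Its x axis points to the fence (away from the robot), its y axis to the left. Bed, fence and end stop are its parts and do not give.
- bed: Flat plywood bed of the sawing board, same frame as sawing_board; its upper face is 18 mm above the origin and reaches from x = -75 mm (front) to the fence.
- fence: Upright wooden fence along the back of the bed, same frame as sawing_board: its working face, towards the robot, lies at x = +48 mm; it stands 40 mm above the bed, is 22 mm thick and runs from y = -65 mm to y = +120 mm. At the right the fence ends early, to let the saw pass.
- fence_face (a point): Point on the working face of the fence at the height of the bed, at the sawing board's middle (x = +48, y = 0, z = +18 mm in its frame). Axes as sawing_board.
- end_stop: Small wooden end stop block, fixed on the left part of the bed touching the fence; its place along the fence differs: 46 mm (its x) by 25 mm (its y) by 30 mm high plus a steel knob 6.5 mm high. Origin: centre of its underside, on the bed, 23 mm in front of the fence face. Axes as sawing_board. The strip goes to its right (-y): the working face is at y = -12.5 mm, so the centre of a strip that touches it is at y = -72.5 mm.
- wide_offcut: Bystander: loose wider, shorter off-cut 60 x 90 x 19 mm, flat on the bench; origin: centre of its underside.
- wax_tin: Bystander: round tin, diameter 72 mm, 27 mm high, on the bench; origin: centre of its underside.
- glue_bottle: Bystander: upright bottle, diameter 46 mm, 101 mm high, on the bench; origin: centre of its underside.
There are look-alikes about, which are no part of the job. Leave any green or red look-alike of the part that bears strip_center alone.

How it is judged:
By the outcome, as a careful person would: the job done as asked, in the order asked, and still so for the second after the job is handed in, while the arm keeps its last pose, push and grip.
It also fails if it takes over 53 s, if anything falls off the work surface, if the arm or the gripper's body presses on something with over 40 N, if the wrist force passes 120 N, or if a joint passes its speed limit or range.

## Working session

There is one attempt and no reset: what is moved stays moved. The work goes in short steps, Python scripts to look and compute and a tool call to move; the robot and the scene stay as the last step left them, time stands still between calls to the robot, and variables do not carry over. Pictures are saved under pics/ and viewed, about 8 in all and at most 12, crops included, and the job is handed in when it is done.

Besides the shell and the picture viewer there is one more tool, called after ">>>" as a command line: name --pt "numbers of a row" for each row, then --argument value for the rest. move_arm: Moves the arm, as the interface text tells. Its arguments: {"type":"object","properties":{"deltas":{"type":"array","items":{"type":"array","items":{"type":"number"}}},"claw":{"type":"number"},"squeeze":{"type":"number"}},"required":["deltas"]}

```bash
mkdir -p pics; ls; cat > h.py <<'E'
import numpy as np, cv2
from station import arm
def ray(cam,uv):
    c=arm.calibration(cam);K=np.array(c["intrinsics"]);T=np.array(c["T"])
    p=np.linalg.solve(K,[uv[0],uv[1],1.0]);d=T[:3,:3]@np.array([p[0],-p[1],-p[2]]);return T[:3,3],d
def at_z(cam,uv,z):
    o,d=ray(cam,uv);return o+d*(z-o[2])/d[2]
def proj(cam,P):
    c=arm.calibration(cam);K=np.array(c["intrinsics"]);T=np.array(c["T"])
    q=np.linalg.inv(T)@np.append(P,1);p=K@np.array([q[0],-q[1],-q[2]]);return p[:2]/p[2]
def save(cam,fn,crop=None,s=1):
    im=arm.grab_frame(cam)
    if crop: im=im[crop[1]:crop[3],crop[0]:crop[2]]
    im=cv2.resize(im,None,fx=s,fy=s,interpolation=cv2.INTER_CUBIC)
    cv2.imwrite("pics/"+fn,im[:,:,::-1])
E
python3 - <<'E'
from h import *
np.set_printoptions(precision=4,suppress=True)
save("top","top0.png"); save("scene","scene0.png")
for c in("top","scene"):
    k=arm.calibration(c);print(c,k)
for t in["strip_center","fence_face","end_stop","sawing_board","wide_offcut","wax_tin","glue_bottle"]:
    for c in("top","scene"):
        print(t,c,[(np.round(d["xy"],1),round(d["score"],2),at_z(c,d["xy"],{"strip_center":.01,"fence_face":.018,"end_stop":.018}.get(t,0))[:2]) for d in arm.spot_point(t,c)])
print(arm.get_state(),arm.tcp_to_grasp)
E
```

```text
pics
top {'intrinsics': array([[507.6836,   0.    , 286.5269],
       [  0.    , 507.6836, 214.8536],
       [  0.    ,   0.    ,   1.    ]]), 'T': array([[-0.0135,  0.9958, -0.0909,  0.4075],
       [-0.9999, -0.0142, -0.0068, -0.0452],
       [-0.0081,  0.0908,  0.9958,  1.5994],
       [ 0.    ,  0.    ,  0.    ,  1.    ]])}
scene {'intrinsics': array([[421.7196,   0.    , 276.8903],
       [  0.    , 421.7196, 215.8245],
       [  0.    ,   0.    ,   1.    ]]), 'T': array([[-0.7354,  0.3552, -0.5771, -0.234 ],
       [-0.6775, -0.3701,  0.6356,  0.8252],
       [ 0.0122,  0.8584,  0.5128,  0.7558],
       [ 0.    ,  0.    ,  0.    ,  1.    ]])}
strip_center top [(array([265.9, 186.1]), 0.93, array([0.6447, 0.0296])), (array([292.6, 258.2]), 0.91, array([ 0.4165, -0.0514])), (array([213.6, 188.4]), 0.69, array([0.6398, 0.1952])), (array([312.4, 162.1]), 0.59, array([ 0.7194, -0.1187]))]
strip_center scene [(array([259.3, 203.4]), 0.85, array([ 0.7106, -0.1196])), (array([199.8, 247.1]), 0.79, array([0.6489, 0.2011])), (array([242.9, 227.8]), 0.7, array([0.6338, 0.0346])), (array([
[... 927 characters left out ...]
([ 0.3718, -0.2066])), (array([406. , 234.6]), 0.35, array([ 0.4857, -0.4093]))]
wax_tin scene []
glue_bottle top [(array([154.9, 269.1]), 0.65, array([0.3883, 0.3813]))]
glue_bottle scene [(array([205.5, 319.5]), 0.83, array([0.4055, 0.3776]))]
{'t': 0.8, 'q': array([-0.8149,  0.3586,  0.0119, -0.    , -1.2241, -0.2881]), 'qd': array([-0.0012,  0.0006,  0.0003, -0.0017, -0.0019,  0.0005]), 'joint_efforts': array([  0.0002, -58.2273,  29.3291,   7.0025,   0.0127,  -0.    ]), 'eef_pos': array([ 0.3043, -0.6025,  0.4047]), 'ee_rot': array([-3.1416,  0.    , -2.6738]), 'force': array([ 0.3249,  0.1864, -0.3155]), 'moment': array([-0.0283,  0.0193,  0.0193]), 'width': 0.08772512456252407} 0.1593
```

View pics/top0.png

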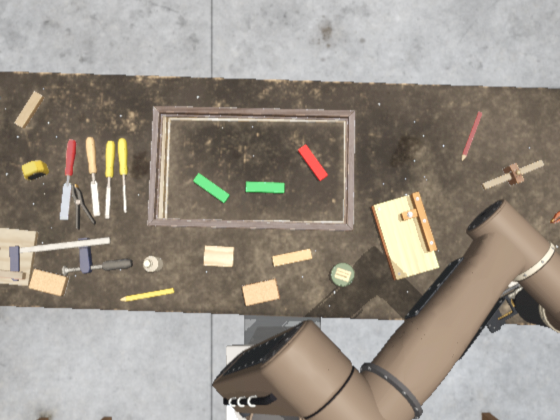

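View pics/scene0.png

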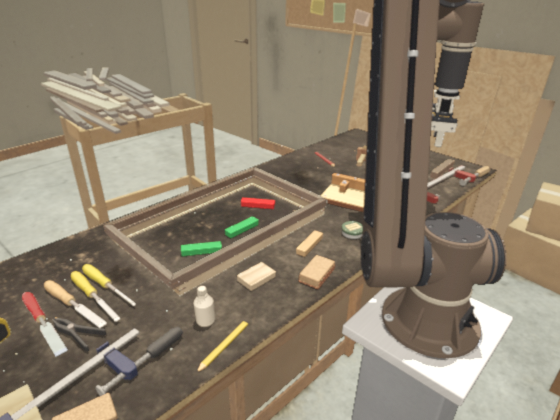

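Top view: the strip candidates are the bare wood off-cut at (292,258), greens at (265,187) and (211,188), red at (312,162), wide off-cut at (219,256), and cork-like blocks at (260,293), (48,282) and (28,109). By size and colour I choose (292,258). The sawing board is at (405,235), with its fence on the image right and its stop at (407,215).

```bash
python3 - <<'E'
from h import *
im=arm.grab_frame("top")
a=cv2.resize(im[235:315,235:365],None,fx=6,fy=6,interpolation=cv2.INTER_CUBIC)
cv2.imwrite("pics/strip.png",a[:,:,::-1])
a=cv2.resize(im[185:285,360:450],None,fx=6,fy=6,interpolation=cv2.INTER_CUBIC)
cv2.imwrite("pics/board.png",a[:,:,::-1])
np.set_printoptions(precision=4,suppress=True)
for t,z in(("strip_center",.02),("sawing_board",.018),("fence",.058),("end_stop",.048),("bed",.018)):
    for d in arm.masks_of(t,"top"):
        m=d["pixels"].astype(np.uint8)
        if t=="strip_center" and not(280<d["xy"][0]<305 and d["xy"][1]>240):continue
        ys,xs=np.nonzero(m);P=np.array([at_z("top",(x,y),z)[:2] for x,y in zip(xs,ys)]).astype(np.float32)
        r=cv2.minAreaRect(P);print(t,round(d["score"],2),d["xy"],m.sum(),"mean",P.mean(0),"rect",r, cv2.boxPoints(r).tolist() if t!="strip_center" else "")
        w,v=np.linalg.eigh(np.cov(P.T));print("  ax",v[:,1],"len",np.sqrt(12*w))
E
```

```text
strip_center 0.93 [291.4, 257.2] 377 mean [ 0.4209 -0.0485] rect ((0.4206570088863373, -0.048603251576423645), (0.030291058123111725, 0.11985452473163605), 10.500396728515625) 
  ax [-0.1782  0.984 ] len [0.0301 0.1197]
fence 0.7 [420.8, 222.7] 585 mean [ 0.5258 -0.4471] rect ((0.5250846743583679, -0.4473671019077301), (0.18512669205665588, 0.03426223248243332), 15.020800590515137) [[0.4312441647052765, -0.4548109471797943], [0.44012394547462463, -0.4879024922847748], [0.6189252138137817, -0.4399232566356659], [0.6100454330444336, -0.4068317115306854]]
  ax [-0.9676 -0.2524] len [0.03   0.1854]
end_stop 0.51 [408.2, 212.8] 117 mean [ 0.5457 -0.4099] rect ((0.5447241067886353, -0.40930473804473877), (0.024150852113962173, 0.04868109151721001), 17.613140106201172) [[0.5258495807647705, -0.3897591233253479], [0.5405799150466919, -0.43615812063217163], [0.5635986328125, -0.42885035276412964], [0.5488682985305786, -0.3824513554573059]]
  ax [-0.2606  0.9654] len [0.0228 0.0477]
bed 0.95 [404.9, 240.4] 2851 mean [ 0.4731 -0.3971] rect ((0.48240727186203003, -0.40359067916870117), (0.24077899754047394, 0.13556388020515442), 15.944714546203613) [[0.34802913665771484, -0.37148869037628174], [0.3852698802947998, -0.5018370151519775], [0.6167854070663452, -0.4356926679611206], [0.5795446634292603, -0.3053443431854248]]
  ax [-0.9347 -0.3554] len [0.12   0.2447]
```

View pics/strip.png

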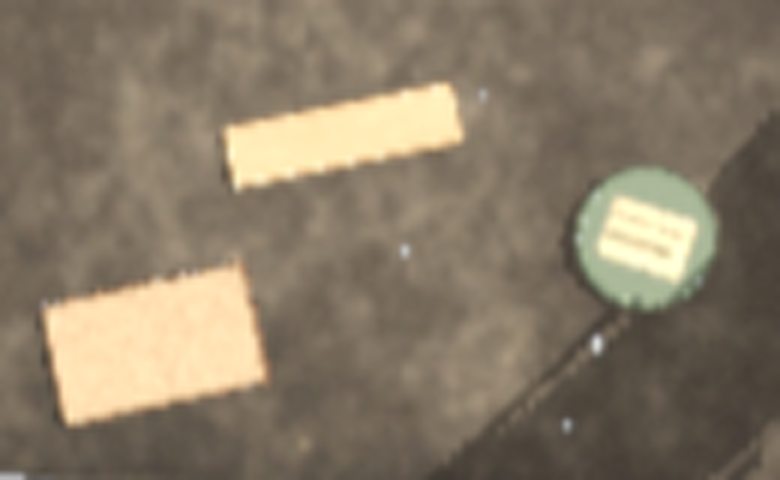

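View pics/board.png

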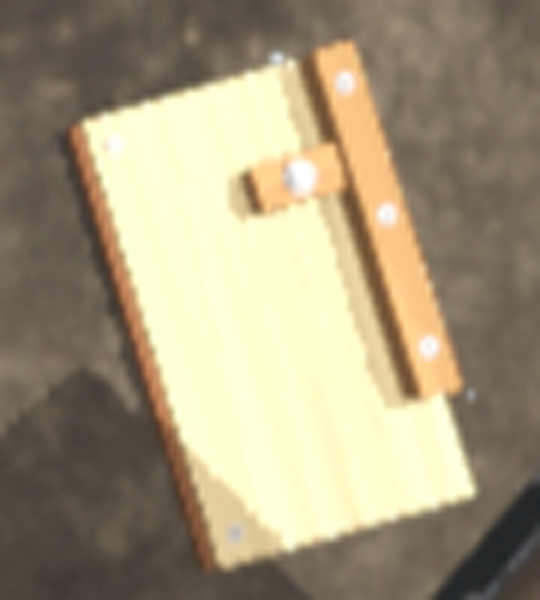

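The crop shows the bare-wood strip at (292,258), measuring 30 x 120 mm, so the choice is confirmed. The board crop shows the fence on the right and the stop's knob near (410,214). Next I fit the board pose from its corners.

```bash
cat > fit.py <<'E'
from h import *
from scipy.optimize import least_squares
px=lambda u,v:np.array([360+(u+.5)/6-.5,185+(v+.5)/6-.5])
pts=[((-75,120,18),(84,122)),((-75,-120,18),(218,568)),((75,-120,18),(475,492)),
((48,120,58),(316,55)),((70,120,58),(352,40)),((48,-65,58),(417,396)),((70,-65,58),(462,385))]
def w(p,b): 
    c,s=np.cos(p[2]),np.sin(p[2]);return np.array([p[0]+c*b[0]-s*b[1],p[1]+s*b[0]+c*b[1],b[2]])
f=lambda p:np.concatenate([proj("top",w(p,np.array(b)/1000))-px(*u) for b,u in pts])
r=least_squares(f,[.48,-.4,np.radians(-74.7)],loss="soft_l1")
np.set_printoptions(precision=4,suppress=True)
if __name__=="__main__":
    print(r.x[:2],np.degrees(r.x[2]),f(r.x).round(1))
    c,s=np.cos(r.x[2]),np.sin(r.x[2])
    tob=lambda P:np.array([[c,s],[-s,c]])@(P[:2]-r.x[:2])
    print("knob in board",tob(at_z("top",px(300,176),.0545)))
    for u in((262,213),(345,192),(248,167),(335,145)):print("stop top corner",tob(at_z("top",px(*u),.048)))
    d=arm.spot_point("end_stop","scene");print("scene stop",[tob(at_z("scene",e["xy"],.018)) for e in d])
    d=arm.spot_point("fence_face","scene");print("scene face",[tob(at_z("scene",e["xy"],.018)) for e in d])
E
python3 fit.py
```

```text
Traceback (most recent call last):
  File "fit.py", line 9, in <module>
    r=least_squares(f,[.48,-.4,np.radians(-74.7)],loss="soft_l1")
  File "fit.py", line 8, in <lambda>
    f=lambda p:np.concatenate([proj("top",w(p,np.array(b)/1000))-px(*u) for b,u in pts])
                               ~~~~^^^^^^^^^^^^^^^^^^^^^^^^^^^^^
  File "h.py", line 9, in proj
    c=arm.calibration(cam);K=np.array(c["intrinsics"]);T=np.array(c["T"])
ValueError: time passes only in moves, steps and waits
```

>>> move_arm --pt "8 41 0 0 0 7.1" --pt "8 41 0 0 0 7.1" --pt "8 41 0 0 0 7.1" --pt "8 41 0 0 0 7.1" --pt "8 41 0 0 0 7.1" --claw 110 --squeeze 20

```text
t: 1.52
eef_pos: [0.3441, -0.3963, 0.4046]
ee_rot: [-3.141, -0.0, -2.049]
force: [1.6, 0.3, -0.2]
width: 0.0594
```

```bash
sed -i 's/^def ray/import functools\n@functools.lru_cache(None)\ndef cal(n):\n    return arm.calibration(n)\ndef ray/; s/c=arm.calibration(cam)/c=cal(cam)/' h.py; python3 fit.py
```

```text
[ 0.4822 -0.4031] -75.21668845847528 [-2.3  0.1 -2.6  0.2  1.1 -0.3 -0.2 -1.   0.7 -0.4  0.7  0.7  0.2  0.5]
knob in board [0.023 0.06 ]
stop top corner [0.0005 0.0472]
stop top corner [0.0443 0.0461]
stop top corner [0.0004 0.0717]
stop top corner [0.0464 0.0706]
scene stop [array([0.0252, 0.0585])]
scene face [array([ 0.0473, -0.0031])]
```

>>> move_arm --pt "7.7 34.8 -14 0 0 3.8" --pt "7.7 34.8 -14 0 0 3.8" --pt "7.7 34.8 -14 0 0 3.8" --pt "7.7 34.8 -14 0 0 3.8" --pt "7.7 34.8 -14 0 0 3.8"

```text
t: 2.03
eef_pos: [0.3827, -0.2228, 0.3344]
ee_rot: [-3.14, -0.0, -1.721]
force: [1.2, 1.1, 0.5]
width: 0.05
```

>>> move_arm --pt "7.7 34.8 -14 0 0 3.8" --pt "7.7 34.8 -14 0 0 3.8" --pt "7.7 34.8 -14 0 0 3.8" --pt "7.7 34.8 -14 0 0 3.8" --pt "7.5 34.5 -14 0 0 3.6"

```text
t: 2.45
eef_pos: [0.4213, -0.0487, 0.2645]
ee_rot: [-3.14, 0.0, -1.392]
force: [1.6, -1.1, 0.5]
width: 0.0498
```

>>> move_arm --pt "0 0 0 0 0 0" --pt "0 0 0 0 0 0" --pt "0 0 0 0 0 0" --pt "0 0 0 0 0 0" --pt "0 0 0 0 0 0"

```text
t: 2.87
eef_pos: [0.421, -0.0513, 0.2651]
ee_rot: [-3.141, 0.0, -1.397]
force: [-0.3, -0.3, -0.8]
width: 0.05
```

>>> move_arm --pt "0 2.5 -20 0 0 0.4" --pt "0 0 -20 0 0 0" --pt "0 0 -18 0 0 0" --pt "0 0 -16 0 0 0" --pt "0 0 -9.5 0 0 0"

```text
t: 3.28
eef_pos: [0.4206, -0.049, 0.1801]
ee_rot: [3.141, -0.0, -1.39]
force: [0.2, -0.2, 0.1]
width: 0.0499
```

>>> move_arm --pt "0 0 0 0 0 0" --pt "0 0 0 0 0 0" --pt "0 0 0 0 0 0" --pt "0 0 0 0 0 0" --pt "0 0 0 0 0 0" --claw 255 --squeeze 20

```text
t: 3.7
eef_pos: [0.4214, -0.0479, 0.182]
ee_rot: [-3.14, 0.0, -1.388]
force: [0.4, -2.3, 3.8]
width: 0.03
```

>>> move_arm --pt "0 0 0 0 0 0" --pt "0 0 0 0 0 0" --pt "0 0 5 0 0 0" --pt "0 0 10 0 0 0" --pt "0 0 15 0 0 0"

```text
t: 4.12
eef_pos: [0.4205, -0.0479, 0.2111]
ee_rot: [3.139, -0.0, -1.388]
force: [-0.4, -0.1, 0.1]
width: 0.0296
```

>>> move_arm --pt "3 -20 20 0 0 -5.7" --pt "3 -25 20 0 0 -5.7" --pt "3 -25 16 0 0 -5.7" --pt "3 -25 10 0 0 -5.7" --pt "3 -25 0 0 0 -5.7"

```text
t: 4.53
eef_pos: [0.4367, -0.1688, 0.2802]
ee_rot: [-3.137, 0.002, -1.889]
force: [0.4, 0.5, -1.2]
width: 0.0297
```

>>> move_arm --pt "3 -25 0 0 0 -5.7" --pt "3 -25 0 0 0 -5.7" --pt "3 -25 0 0 0 -5.7" --pt "3 -25 0 0 0 -5.7" --pt "3 -25 0 0 0 -5.7"

```text
t: 4.95
eef_pos: [0.4509, -0.2939, 0.2776]
ee_rot: [-3.142, 0.0, -2.387]
force: [0.6, 1.0, 0.1]
width: 0.0298
```

>>> move_arm --pt "3 -25 0 0 0 -5.7" --pt "3 -25 0 0 0 -5.7" --pt "3 -25 0 0 0 -5.7" --pt "3 -25 0 0 0 -5.7" --pt "2 -15 0 0 0 -5.7"

```text
t: 5.37
eef_pos: [0.4651, -0.4097, 0.2774]
ee_rot: [-3.141, 0.0, -2.885]
force: [1.1, 0.4, -0.8]
width: 0.0297
```

>>> move_arm --pt "0 0 0 0 0 0" --pt "0 0 0 0 0 0" --pt "0 0 0 0 0 0" --pt "0 0 0 0 0 0" --pt "0 0 0 0 0 0"

```text
t: 5.78
eef_pos: [0.4651, -0.407, 0.2775]
ee_rot: [-3.142, 0.0, -2.878]
force: [0.2, 0.9, -0.5]
width: 0.0294
```

```bash
python3 - <<'E'
from h import *
im=arm.grab_frame("top")
a=cv2.resize(im[165:305,340:480],None,fx=4,fy=4,interpolation=cv2.INTER_CUBIC)
b=arm.grab_frame("scene")[120:260,300:440];b=cv2.resize(b,None,fx=4,fy=4,interpolation=cv2.INTER_CUBIC)
cv2.imwrite("pics/place.png",cv2.resize(np.hstack([a,b]),(800,400))[:,:,::-1])
s=arm.get_state();print(s["eef_pos"],np.degrees(s["ee_rot"]),s["t"])
E
```

```text
[ 0.46516866 -0.40716709  0.27751522] [-1.79987686e+02  2.06865778e-02 -1.64919535e+02] 5.8833
```

View pics/place.png

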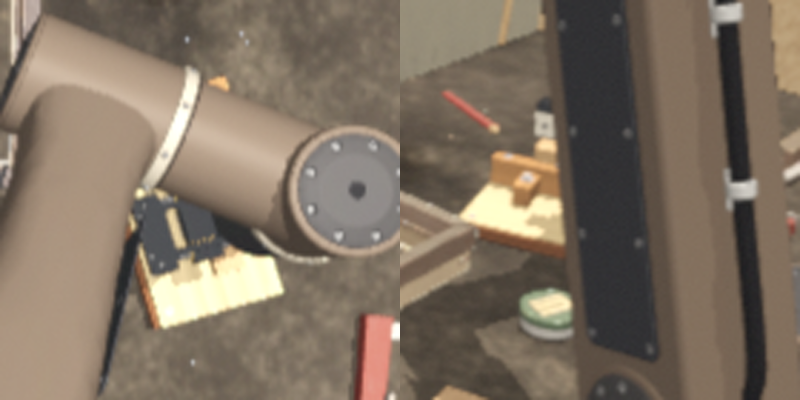

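>>> move_arm --pt "-3.9 -1 -20 0 0 -0.2" --pt "0 0 -20 0 0 0" --pt "0 0 -18 0 0 0" --pt "0 0 -10 0 0 0" --pt "0 0 -6 0 0 0"

```text
t: 6.3
eef_pos: [0.4609, -0.4083, 0.2019]
ee_rot: [3.14, -0.001, -2.883]
force: [-0.3, 0.0, -0.2]
width: 0.0298
```

>>> move_arm --pt "0 0 -1 0 0 0" --pt "0 0 -1 0 0 0" --pt "0 0 -1 0 0 0" --pt "0 0 0 0 0 0" --pt "0 0 0 0 0 0"

```text
t: 6.72
eef_pos: [0.4614, -0.4089, 0.201]
ee_rot: [-3.141, 0.001, -2.883]
force: [0.6, 0.7, -1.0]
width: 0.0298
```

>>> move_arm --pt "0 0 -1 0 0 0" --pt "0 0 -1 0 0 0" --pt "0 0 0 0 0 0" --pt "0 0 0 0 0 0" --pt "0 0 0 0 0 0"

```text
t: 7.13
eef_pos: [0.4614, -0.4089, 0.2001]
ee_rot: [-3.14, 0.001, -2.883]
force: [-3.3, 3.5, 12.4]
width: 0.0295
```

>>> move_arm --pt "0 0 1 0 0 0" --pt "1.9 0.5 0 0 0 0" --pt "1.9 0.5 0 0 0 0" --pt "1.4 0.4 0 0 0 0" --pt "1 0.25 0 0 0 0"

```text
t: 7.55
eef_pos: [0.4666, -0.4076, 0.2001]
ee_rot: [-3.142, -0.002, -2.883]
force: [-7.0, -2.2, 9.8]
width: 0.0304
```

>>> move_arm --pt "1 0.25 0 0 0 0" --pt "1 0.25 0 0 0 0" --pt "0 0 0 0 0 0" --pt "0 0 0 0 0 0" --pt "0 0 0 0 0 0"

```text
t: 7.97
eef_pos: [0.4686, -0.4071, 0.2]
ee_rot: [-3.141, -0.001, -2.883]
force: [-6.3, -0.9, 9.4]
width: 0.0297
```

>>> move_arm --pt "0 0 1 0 0 0" --pt "1 0.25 0 0 0 0" --pt "1 0.25 0 0 0 0" --pt "0 0 0 0 0 0" --pt "0 0 0 0 0 0"

```text
t: 8.38
eef_pos: [0.471, -0.4063, 0.2001]
ee_rot: [3.141, -0.001, -2.883]
force: [-4.9, -2.6, 4.0]
width: 0.0301
```

>>> move_arm --pt "1 0.25 0 0 0 0" --pt "1 0.25 0 0 0 0" --pt "0 0 0 0 0 0" --pt "0 0 0 0 0 0" --pt "0 0 0 0 0 0"

```text
t: 8.8
eef_pos: [0.4716, -0.4062, 0.2001]
ee_rot: [3.14, -0.004, -2.884]
force: [-10.3, -5.5, 7.4]
width: 0.0297
```

>>> move_arm --pt "1 0.25 0 0 0 0" --pt "0 0 0 0 0 0" --pt "0 0 0 0 0 0" --pt "0 0 0 0 0 0" --pt "0 0 0 0 0 0"

```text
t: 9.22
eef_pos: [0.4718, -0.4062, 0.2001]
ee_rot: [3.14, -0.005, -2.884]
force: [-13.9, -7.0, 7.9]
width: 0.03
```

>>> move_arm --pt "0 0 0 0 0 0" --pt "0 0 0 0 0 0" --pt "0 0 0 0 0 0" --pt "0 0 0 0 0 0" --pt "0 0 0 0 0 0" --claw 124

```text
t: 9.63
eef_pos: [0.4748, -0.4052, 0.2001]
ee_rot: [-3.141, 0.0, -2.883]
force: [-0.5, 0.2, -0.1]
width: 0.0443
```

>>> move_arm --pt "0 0 4 0 0 0" --pt "0 0 10 0 0 0" --pt "0 0 30 0 0 0" --pt "0 0 40 0 0 0" --pt "0 0 40 0 0 0"

```text
t: 10.05
eef_pos: [0.474, -0.4052, 0.3258]
ee_rot: [3.141, -0.001, -2.883]
force: [0.7, -0.0, -0.7]
width: 0.0451
```

>>> move_arm --pt "-20 20 0 0 0 6.5" --pt "0 20 0 0 0 6.5" --pt "0 20 0 0 0 6.5" --pt "0 20 0 0 0 6.5" --pt "0 20 0 0 0 6.5" --claw 255

```text
t: 10.47
eef_pos: [0.4541, -0.3045, 0.3255]
ee_rot: [-3.14, 0.001, -2.311]
force: [-0.2, -0.2, 0.6]
width: 0.0173
```

```bash
python3 - <<'E'
from h import *
s=arm.get_state();print(s["eef_pos"],np.degrees(s["ee_rot"]),s["t"],s["q"],s["width"])
E
```

```text
[ 0.4540814  -0.30453307  0.32547055] [-1.79916637e+02  4.32331320e-02 -1.32387010e+02] 10.4667 [-2.32313024e-01  2.15387899e-01 -3.82858885e-01  5.76817122e-05
 -9.70911254e-01 -5.07512928e-01] 0.017309410117233137
```

>>> move_arm --pt "-2 4 0 0 0 7.1" --pt "-2 4 0 0 0 7.1" --pt "-2 4 0 0 0 7.1" --pt "-2 4 0 0 0 7.1" --pt "-2 4 0 0 0 7.1"

```text
t: 10.88
eef_pos: [0.4443, -0.285, 0.3253]
ee_rot: [-3.14, -0.0, -1.69]
force: [-0.4, -0.5, -0.2]
width: 0.0001
```

>>> move_arm --pt "-2 4 0 0 0 7.1" --pt "-2 4 0 0 0 7.1" --pt "-2 4 0 0 0 7.1" --pt "-2 4 -10 -6.2 -1.64 0" --pt "-2 4 -10 -6.2 -1.64 0"

```text
t: 11.3
eef_pos: [0.4361, -0.2655, 0.3064]
ee_rot: [-3.133, -0.226, -1.324]
force: [-1.8, -4.6, 2.0]
width: -0.0
```

>>> move_arm --pt "-2 4 -10 -6.2 -1.64 0" --pt "-2 4 -10 -6.2 -1.64 0" --pt "-2 4 -10 -6.2 -1.64 0" --pt "0 0 -10 -6.2 -1.64 0" --pt "0 0 -10 -6.2 -1.64 0"

```text
t: 11.72
eef_pos: [0.4351, -0.2763, 0.2897]
ee_rot: [3.134, -0.557, -1.343]
force: [-0.5, -1.4, 0.7]
width: 0.0005
```

```bash
cat > tool.py <<'E'
from h import *
from scipy.spatial.transform import Rotation as R
np.set_printoptions(precision=4,suppress=True)
s=arm.get_state();T=R.from_euler("xyz",s["ee_rot"]).as_matrix()
c,n=np.cos(np.radians(-75.2)),np.sin(np.radians(-75.2));B=np.array([[c,n,0],[-n,c,0],[0,0,1]])
print("pos",s["eef_pos"],"z",T[:,2],"in board: z",B@T[:,2],"jaw",B@T[:,1])
print("tip board mm",1000*B@(s["eef_pos"]+.178*T[:,2]-[.4822,-.4031,0]),"force board",B@s["force"],"t",s["t"],"q",s["q"],"w",s["width"])
t=np.array([-np.cos(np.radians(-75.2+90)),-np.sin(np.radians(-75.2+90)),0]);
want=R.from_rotvec(t*np.radians(45)).as_matrix()@R.from_euler("xyz",[np.pi,0,np.radians(-75.2)]).as_matrix()
print("turn left deg",np.degrees(R.from_matrix(want@T.T).as_rotvec()))
E
python3 tool.py
```

```text
pos [ 0.4351 -0.2763  0.2897] z [ 0.1116 -0.517  -0.8486] in board: z [ 0.5284 -0.0241 -0.8486] jaw [-0.0347 -0.9994  0.0069]
tip board mm [-40.5688 -17.456  138.593 ] force board [ 1.2395 -0.8719  0.6661] t 11.7167 q [-0.2609  0.1267 -0.9885  1.2493 -0.5192 -0.6483] w 0.0005371575887240602
turn left deg [-12.5969  -3.4987   2.0222]
```

>>> move_arm --pt "0 0 -15 0 0 0" --pt "0 0 -15 0 0 0" --pt "0 0 -15 0 0 0.5" --pt "0 0 -15 0 0 0.5" --pt "0 0 -10 0 0 0.5"

```text
t: 12.13
eef_pos: [0.4538, -0.2851, 0.2287]
ee_rot: [3.119, -0.543, -1.318]
force: [1.5, -0.6, 0.3]
width: 0.0007
```

```bash
python3 tool.py
```

```text
pos [ 0.4538 -0.2851  0.2287] z [ 0.1077 -0.5054 -0.8562] in board: z [ 0.5161 -0.025  -0.8562] jaw [-0.0167 -0.9997  0.019 ]
tip board mm [-29.4598  -1.7606  76.2977] force board [0.9496 1.2525 0.296 ] t 12.1333 q [-0.4355  0.2442 -1.015   1.6516 -0.4269 -0.9012] w 0.0006963726301081535
turn left deg [-13.2046  -4.4913   1.0873]
```

```bash
cat > kin.py <<'E'
from h import *
from scipy.optimize import least_squares
from scipy.spatial.transform import Rotation as R
np.set_printoptions(precision=4,suppress=True)
D=[([-.8149,.3586,.0119,0,-1.2241,-.2881],[.3043,-.6025,.4047],[-3.1416,0,-2.6738]),
([-.2323,.2154,-.3829,0,-.9709,-.5075],[.4541,-.3045,.3255],np.radians([-179.917,.043,-132.387])),
([-.2609,.1267,-.9885,1.2493,-.5192,-.6483],[.4351,-.2763,.2897],[3.134,-.557,-1.343]),
([-.4355,.2442,-1.015,1.6516,-.4269,-.9012],[.4538,-.2851,.2287],[3.119,-.543,-1.318])]
e=lambda ax,t:R.from_euler(ax,t).as_matrix()
def fk(q,k,s4,s6):
    h,a,L1,L2,eo,lat,d6,c6=k
    A=e("z",q[0]);p=A@[a,-lat,h];A=A@e("y",q[1]);p=p+A@[0,0,L1];A=A@e("y",-q[2]);p=p+A@[L2,0,eo]
    A=A@e("x",s4*q[3])@e("y",-q[4])@e("x",s6*q[5]+c6);p=p+A@[d6,0,0]
    return p,A@np.array([[0,0,1],[0,1,0],[-1,0,0]])
def res(k,s4,s6):
    o=[]
    for q,p,r in D:
        P,A=fk(q,k,s4,s6);o+=list(P-p)+list(.3*R.from_matrix(A@R.from_euler("xyz",r).as_matrix().T).as_rotvec())
    return np.array(o)
lo,hi=[-3.07,-1.43,-1.02,-3.03,-3.05,-3.03],[3.07,2.12,1.25,1.67,0,3.03]
def fit():
    best=None
    for s4 in(1,-1):
        for s6 in(1,-1):
            for c in(0,1.57,3.14,-1.57):
                r=least_squares(res,[.3,0,.35,.35,0,.19,.15,c],args=(s4,s6))
                if best is None or r.cost<best[0]:best=(r.cost,r.x,s4,s6)
    return best
def ik(p,Rm,K,q0):
    f=lambda q:np.concatenate([(lambda P,A:np.concatenate([P-p,.3*R.from_matrix(A@Rm.T).as_rotvec()]))(*fk(q,*K))])
    best=None
    for q in [q0]+[np.random.default_rng(i).uniform(np.maximum(lo,-2),np.minimum(hi,2)) for i in range(12)]:
        r=least_squares(f,np.clip(q,np.array(lo)+.01,np.array(hi)-.01),bounds=(lo,hi))
        if best is None or r.cost<best[0]:best=(r.cost,r.x)
    return best
if __name__=="__main__":
    b=fit();print(b);K=b[1:];print(res(*K).reshape(-1,6)*1000)
    yaw=np.radians(-75.2);bx=np.array([np.cos(yaw),np.sin(yaw),0]);by=np.array([-bx[1],bx[0],0])
    for tilt in(30,35,40,45):
      for lean in(0,15,25):
        for y in(-.013,.007):
            a=np.sin(np.radians(tilt))*bx-np.cos(np.radians(tilt))*np.array([0,0,1.]);l=np.radians(lean)
            z=np.cos(l)*a-np.sin(l)*by
            Y=-by-(-by@z)*z;Y/=np.linalg.norm(Y);X=np.cross(Y,z);Rm=np.c_[X,Y,z]
            P=np.array([.4822,-.4031,.038])+.017*bx+y*by-.178*z
            r=ik(P,Rm,K,D[3][0]);print(tilt,lean,y,"cost",r[0]*1e6,r[1])
E
python3 kin.py
```

```text
(np.float64(0.005206375331990779), array([-0.5328,  0.2479,  0.705 ,  0.0863,  0.1434,  0.1826, -0.1416,
        4.7125]), -1, -1)
[[ -8.3159  22.2921 -30.1872  -0.0012  -0.0002  -0.0243]
 [ 39.505    0.0734  41.9047   0.0165   0.0067  -0.0274]
 [-11.336   43.1243 -17.3686  -0.1225   0.0922  -0.0592]
 [-19.054  -54.1645   5.6511   0.1543  -0.0814   0.1148]]
30 0 -0.013 cost 625.0103762082377 [-0.418   0.2746 -1.02    1.67   -0.4262 -0.9425]
30 0 0.007 cost 465.3835750366431 [-0.3958  0.2891 -1.02    1.67   -0.4305 -0.9676]
30 15 -0.013 cost 381.35680489094307 [-0.4152  0.3005 -1.02    1.4193 -0.5995 -0.7341]
30 15 0.007 cost 238.98348627444713 [-0.3927  0.3144 -1.02    1.4088 -0.5984 -0.7517]
30 25 -0.013 cost 365.7115059298429 [-0.4108  0.3068 -1.02    1.2447 -0.7394 -0.5982]
30 25 0.007 cost 224.09655059036768 [-0.3884  0.3209 -1.02    1.2307 -0.7356 -0.6141]
35 0 -0.013 cost 1044.9344044248498 [-0.4111  0.2636 -1.0082  1.67   -0.5013 -0.9419]
35 0 0.007 cost 839.3600529900539 [-0.3908  0.2822 -0.9935  1.67   -0.5062 -0.9606]
35 15 -0.013 cost 442.36492662757377 [-0.4124  0.299  -1
[... 617 characters left out ...]
.7319 -0.9427]
40 25 -0.013 cost 484.63133805648386 [-0.4057  0.3044 -1.02    1.417  -0.8479 -0.7947]
40 25 0.007 cost 320.6249296410345 [-0.3835  0.3188 -1.02    1.4013 -0.8454 -0.8099]
45 0 -0.013 cost 2370.5566144256663 [-0.3997  0.2521 -0.9429  1.67   -0.6522 -0.9223]
45 0 0.007 cost 2029.1881940085448 [-0.3801  0.2717 -0.9285  1.67   -0.6586 -0.9396]
45 15 -0.013 cost 588.5095505579363 [-0.4067  0.2958 -1.02    1.67   -0.8048 -0.9964]
45 15 0.007 cost 409.70761362706077 [-0.385   0.3112 -1.02    1.6601 -0.8055 -1.0149]
45 25 -0.013 cost 554.6673025480583 [-0.4033  0.3035 -1.02    1.4869 -0.91   -0.8766]
45 25 0.007 cost 378.6483708480634 [-0.3812  0.3181 -1.02    1.4702 -0.9081 -0.8914]
```

```bash
python3 - <<'E'
s=open('kin.py').read()
s=s.replace("h,a,L1,L2,eo,lat,d6,c6=k","h,a,L1,L2,eo,lat,d6,c6,wx,wy,wz,uz=k")
s=s.replace('A=A@e("x",s4*q[3])@e("y",-q[4])@e("x",s6*q[5]+c6);p=p+A@[d6,0,0]','A=A@e("x",s4*q[3]);p=p+A@[wx,wy,wz];A=A@e("y",-q[4]);p=p+A@[d6,0,uz];A=A@e("x",s6*q[5]+c6)')
s=s.replace("    return np.array(o)\n","    return np.array(o+list(2e-3*(np.array(k)-[.3,0,.35,.35,0,.1,.15,0,0,-.1,0,0])*np.array([1,1,1,1,1,1,1,0,1,1,1,1])))\n",1)
s=s.replace("[.3,0,.35,.35,0,.19,.15,c]","[.3,0,.35,.35,0,.1,.15,c,0,-.1,0,0]").replace("res(*K).reshape","res(*K)[:-12].reshape")
open('kin.py','w').write(s)
E
python3 kin.py
```

```text
(np.float64(2.3848624233343096e-07), array([ 0.1982, -0.0029,  0.6002,  0.4068,  0.0037, -0.    ,  0.1973,
       -1.5707,  0.0568, -0.1918, -0.0044,  0.0036]), -1, -1)
[[ 0.0315  0.0203  0.0032 -0.0012 -0.0002 -0.0243]
 [-0.0219 -0.0328 -0.0053  0.0165  0.0067 -0.0274]
 [ 0.0248  0.0097  0.0041 -0.1225  0.0922 -0.0592]
 [-0.0199 -0.0084 -0.0016  0.1543 -0.0814  0.1148]]
30 0 -0.013 cost 246.3120365190413 [-0.5423  0.3216 -0.963   1.67   -0.365  -0.829 ]
30 0 0.007 cost 159.84716424975608 [-0.5157  0.3403 -0.9416  1.67   -0.3736 -0.8516]
30 15 -0.013 cost 4.318644513993348e-21 [-0.2682  0.4363 -0.8291  1.1677 -0.6377 -0.6201]
30 15 0.007 cost 6.574506597727986e-22 [-0.2357  0.456  -0.7888  1.1176 -0.6554 -0.596 ]
30 25 -0.013 cost 2.494590886810852e-24 [-0.1618  0.5353 -0.6726  0.8985 -0.8467 -0.4741]
30 25 0.007 cost 1.0641484129006767e-22 [-0.1414  0.5551 -0.6283  0.8673 -0.8681 -0.4553]
35 0 -0.013 cost 817.9717359599555 [-0.4889  0.3236 -0.9804  1.67   -0.4526 -0.8896]
35 0 0.007 cost 637.7643240661552 [-0.4636  0.3435 -0.9583  1.67   -0.4614 -0.9103]
35 15 -0.013 cost 5.77211671
[... 689 characters left out ...]
.013 cost 1.8818378635734102e-24 [-0.1582  0.5471 -0.7895  1.1585 -0.8759 -0.8042]
40 25 0.007 cost 9.541748196864917e-25 [-0.1335  0.5661 -0.7464  1.1187 -0.8914 -0.7792]
45 0 -0.013 cost 2629.8535944768137 [-0.3682  0.3547 -1.0174  1.67   -0.655  -1.0498]
45 0 0.007 cost 2245.723947901824 [-0.3476  0.3759 -0.9934  1.67   -0.6618 -1.0641]
45 15 -0.013 cost 6.375998344595105e-20 [-0.3229  0.475  -0.9681  1.6692 -0.7987 -1.143 ]
45 15 0.007 cost 8.631061950136799e-24 [-0.282   0.4918 -0.9333  1.6109 -0.803  -1.1175]
45 25 -0.013 cost 1.273171760878849e-20 [-0.1567  0.5639 -0.8317  1.2661 -0.9164 -0.9526]
45 25 0.007 cost 1.0210359461001485e-20 [-0.1307  0.5821 -0.7895  1.2244 -0.9287 -0.926 ]
```

>>> move_arm --pt "1 -16.5 6 6.1 1.4 0.2" --pt "1 -16.5 6 6.1 1.4 0.2" --pt "1 -16.5 6 6.1 1.4 0.2" --pt "1 -16.5 6 6.1 1.4 0.2" --pt "1 -16.5 6 6.1 1.4 0.2"

```text
t: 12.55
eef_pos: [0.4585, -0.3426, 0.2538]
ee_rot: [3.095, -0.349, -1.323]
force: [-0.4, -3.7, 1.5]
width: 0.0004
```

```bash
python3 - <<'E'
s=open('kin.py').read()
i=s.index("    for tilt in");s=s[:i]+'''    def pose(tilt,lean,x,y,zt):
        a=np.sin(np.radians(tilt))*bx-np.cos(np.radians(tilt))*np.array([0,0,1.]);l=np.radians(lean)
        z=np.cos(l)*a-np.sin(l)*by
        Y=-by-(-by@z)*z;Y/=np.linalg.norm(Y);Rm=np.c_[np.cross(Y,z),Y,z]
        return np.array([.4822,-.4031,zt])+x*bx+y*by-.178*z,Rm
    st=arm.get_state();T0=R.from_euler("xyz",st["ee_rot"]).as_matrix()
    for tilt in(32,36,40):
      for lean in(6,9,12,15):
        for x,zt in((.017,.038),(.005,.09)):
            P,Rm=pose(tilt,lean,x,.003,zt);r=ik(P,Rm,K,D[3][0])
            print(tilt,lean,x,"cost",round(r[0]*1e6,4),r[1][2:5],"tcp",P,"turn from now",np.degrees(R.from_matrix(Rm@T0.T).as_rotvec()))
'''
open('kin.py','w').write(s)
E
python3 kin.py|tail -24; python3 tool.py
python3 - <<'E'
from h import *
im=arm.grab_frame("top");a=cv2.resize(im[165:305,340:480],None,fx=4,fy=4,interpolation=cv2.INTER_CUBIC);cv2.imwrite("pics/rel.png",a[:,:,::-1])
E
```

```text
32 6 0.017 cost 0.1162 [-0.9382  1.67   -0.4865] tcp [ 0.4835 -0.3233  0.1881] turn from now [-12.3767  -0.0997  -0.8611]
32 6 0.005 cost 0.0 [-0.9119  1.3489 -0.5349] tcp [ 0.4804 -0.3117  0.2401] turn from now [-12.3767  -0.0997  -0.8611]
32 9 0.017 cost 0.0 [-0.9077  1.4941 -0.5416] tcp [ 0.4926 -0.3216  0.1871] turn from now [-13.0441   2.5178  -2.1787]
32 9 0.005 cost 0.0 [-0.8702  1.216  -0.6032] tcp [ 0.4895 -0.31    0.2391] turn from now [-13.0441   2.5178  -2.1787]
32 12 0.017 cost 0.0 [-0.8685  1.3396 -0.5993] tcp [ 0.5017 -0.3201  0.1857] turn from now [-13.7062   5.1366  -3.4965]
32 12 0.005 cost 0.0 [-0.826   1.1101 -0.67  ] tcp [ 0.4986 -0.3085  0.2377] turn from now [-13.7062   5.1366  -3.4965]
32 15 0.017 cost 0.0 [-0.8243  1.2117 -0.6588] tcp [ 0.5107 -0.3189  0.1838] turn from now [-14.3629   7.7567  -4.8146]
32 15 0.005 cost 0.0 [-0.7808  1.0244 -0.7354] tcp [ 0.5076 -0.3073  0.2358] turn from now [-14.3629   7.7567  -4.8146]
36 6 0.017 cost 90.2362 [-0.951   1.67   -0.5549] tcp [ 0.4809 -0.3134  0.1812] turn from now [-16.2359  -1.1479  -0.9689]
36 6 0.005 cost 0.
[... 1416 characters left out ...]
4.0919]
40 12 0.005 cost 0.0 [-0.9221  1.4198 -0.7182] tcp [ 0.4936 -0.2895  0.2234] turn from now [-21.3634   2.8674  -4.0919]
40 15 0.017 cost 0.0 [-0.9055  1.4954 -0.7308] tcp [ 0.5058 -0.3002  0.1697] turn from now [-21.9845   5.4037  -5.6   ]
40 15 0.005 cost 0.0 [-0.8808  1.2999 -0.7711] tcp [ 0.5027 -0.2885  0.2217] turn from now [-21.9845   5.4037  -5.6   ]
pos [ 0.4585 -0.3426  0.2538] z [ 0.0386 -0.3424 -0.9387] in board: z [ 0.341  -0.0501 -0.9387] jaw [-0.0264 -0.9987  0.0437]
tip board mm [ -3.863  -16.3303  86.7215] force board [ 3.4826 -1.3262  1.4683] t 12.55 q [-0.2699  0.2762 -0.7651  0.7218 -0.5051 -0.1245] w 0.0003959382721201918
turn left deg [-23.6435  -8.455    2.0392]
```

View pics/rel.png

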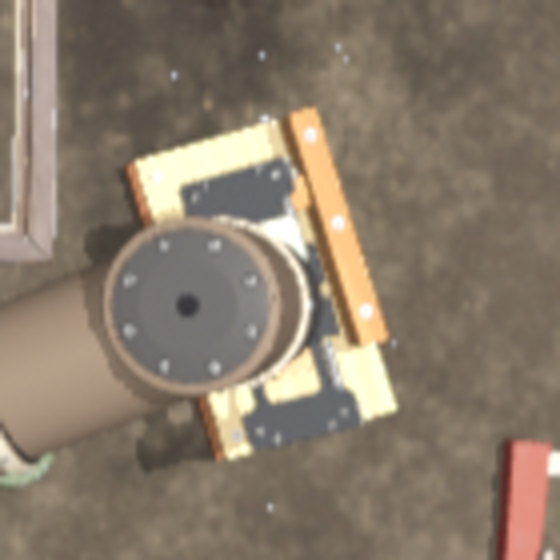

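>>> move_arm --pt "0 0 4 4 0.6 0.4" --pt "0 -3 2 4 0.6 0.4" --pt "0 -5 0 4 0.6 0.4" --pt "0 -7 0 4 0.6 0.4" --pt "1 -10 0 4 0.6 0.4"

```text
t: 13.02
eef_pos: [0.4603, -0.3682, 0.2602]
ee_rot: [3.134, -0.011, -1.295]
force: [-0.5, -1.0, -0.5]
width: 0.0006
```

```bash
sed -i 's/^print("turn left.*/for a in(0,36):print("left to tilt",a,np.degrees(R.from_matrix(R.from_rotvec(t*np.radians(a)).as_matrix()@R.from_euler("xyz",[np.pi,0,np.radians(-75.2)]).as_matrix()@T.T).as_rotvec()))/' tool.py; python3 tool.py
```

```text
pos [ 0.4603 -0.3682  0.2602] z [-0.0042 -0.0123 -0.9999] in board: z [ 0.0108 -0.0072 -0.9999] jaw [ 0.0176 -0.9998  0.0074]
tip board mm [-37.4217 -13.4938  82.2194] force board [ 0.8202 -0.7842 -0.5109] t 13.0167 q [-0.3386  0.35   -0.3718  0.0173 -0.849   0.6031] w 0.0005629869322416037
left to tilt 0 [ 0.7034 -0.2487 -1.0133]
left to tilt 36 [-34.0235  -9.7384  -0.8473]
```

>>> move_arm --pt "0 0 -20 0.7 -0.2 -1" --pt "0 0 -18 0 0 0" --pt "0 0 -12 0 0 0" --pt "0 0 -6 0 0 0" --pt "0 0 -2 0 0 0"

```text
t: 13.43
eef_pos: [0.4592, -0.3689, 0.2003]
ee_rot: [3.136, -0.002, -1.315]
force: [-0.3, 0.0, -0.7]
width: 0.0003
```

>>> move_arm --pt "0.8 -3 0 0 0 0" --pt "1 -3.9 0 0 0 0" --pt "1 -3.9 0 0 0 0" --pt "1 -3.9 0 0 0 0" --pt "1 -3.9 0 0 0 0"

```text
t: 13.85
eef_pos: [0.4645, -0.3879, 0.2014]
ee_rot: [3.138, -0.003, -1.315]
force: [0.1, 0.0, 0.6]
width: 0.0004
```

>>> move_arm --pt "1 -3.9 0 0 0 0" --pt "1 -3.9 0 0 0 0" --pt "1 -3.9 0 0 0 0" --pt "1 -3.9 0 0 0 0" --pt "0.5 -2 0 0 0 0"

```text
t: 14.27
eef_pos: [0.4689, -0.4056, 0.2007]
ee_rot: [3.138, -0.002, -1.315]
force: [0.2, 1.3, 2.0]
width: 0.0003
```

```bash
python3 tool.py
```

```text
pos [ 0.4689 -0.4056  0.2007] z [-0.0033 -0.0033 -1.    ] in board: z [ 0.0024 -0.004  -1.    ] jaw [-0.0025 -1.      0.004 ]
tip board mm [ -0.5427 -14.2555  22.6621] force board [-1.2178  0.5119  1.9782] t 14.2667 q [-0.3972  0.4654 -0.3473  0.0063 -0.7598  0.6485] w 0.000289731671828433
left to tilt 0 [ 0.1919 -0.1881  0.1413]
left to tilt 36 [-34.6269  -9.3338   0.2092]
```

>>> move_arm --pt "0.4 -1.5 0 0 0 0" --pt "0.4 -1.5 0 0 0 0" --pt "0.4 -1.5 0 0 0 0" --pt "0.3 -1 0 0 0 0" --pt "0 0 0 0 0 0"

```text
t: 14.68
eef_pos: [0.4703, -0.4107, 0.2007]
ee_rot: [3.138, -0.002, -1.315]
force: [-0.5, -0.2, -0.7]
width: 0.0006
```

>>> move_arm --pt "0.25 -1 0 0 0 0" --pt "0.25 -1 0 0 0 0" --pt "0.25 -1 0 0 0 0" --pt "0 0 0 0 0 0" --pt "0 0 0 0 0 0"

```text
t: 15.1
eef_pos: [0.4708, -0.4128, 0.2007]
ee_rot: [3.137, -0.001, -1.315]
force: [-0.9, 5.5, 3.2]
width: 0.0007
```

>>> move_arm --pt "0.25 -1 0 0 0 0" --pt "0.25 -1 0 0 0 0" --pt "0 0 0 0 0 0" --pt "0 0 0 0 0 0" --pt "0 0 0 0 0 0"

```text
t: 15.52
eef_pos: [0.4709, -0.4133, 0.2006]
ee_rot: [3.136, 0.002, -1.315]
force: [-0.6, 16.2, 8.5]
width: 0.0005
```

```bash
python3 tool.py
python3 - <<'E'
from h import *
im=arm.grab_frame("top");a=cv2.resize(im[165:305,340:480],None,fx=3,fy=3,interpolation=cv2.INTER_CUBIC)
b=arm.grab_frame("scene")[130:230,280:400];b=cv2.resize(b,(360,420),interpolation=cv2.INTER_CUBIC)
cv2.imwrite("pics/push.png",np.hstack([a,b])[:,:,::-1])
E
```

```text
pos [ 0.4709 -0.4133  0.2006] z [-0.0054  0.0002 -1.    ] in board: z [-0.0015 -0.0052 -1.    ] jaw [-0.0021 -1.      0.0052]
tip board mm [  6.7502 -14.4291  22.6417] force board [-15.8185   3.5114   8.4872] t 15.5167 q [-0.4086  0.4749 -0.3283  0.0029 -0.7725  0.6628] w 0.00048508610164485515
left to tilt 0 [-0.0087 -0.309   0.1186]
left to tilt 36 [-34.8263  -9.4596   0.2078]
```

View pics/push.png

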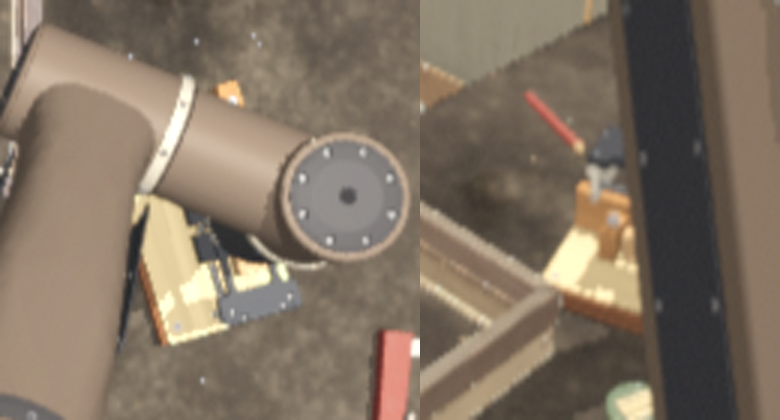

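>>> move_arm --pt "-1.8 6.8 0 0 0 0" --pt "0 0 20 0 0 0" --pt "0 0 25 0 0 0" --pt "-25 -15 0 0 -0.3 0" --pt "-30 -19 0 0 0 0"

```text
t: 16.03
eef_pos: [0.4163, -0.4426, 0.2476]
ee_rot: [-3.137, -0.007, -1.311]
force: [-1.3, -1.2, -0.8]
width: 0.0003
```

>>> move_arm --pt "-26 -18 0 0 0 0" --pt "0 0 0 0 0 0" --pt "0 0 -20 0 0 0" --pt "0 0 -15 0 0 0" --pt "0 0 -8 0 0 0"

```text
t: 16.45
eef_pos: [0.3879, -0.4607, 0.2013]
ee_rot: [-3.141, -0.003, -1.316]
force: [0.2, 1.0, -0.7]
width: 0.0006
```

```bash
python3 tool.py
```

```text
pos [ 0.3879 -0.4607  0.2013] z [ 0.001  -0.0025 -1.    ] in board: z [ 0.0027  0.0003 -1.    ] jaw [-0.0033 -1.     -0.0003]
tip board mm [  32.0735 -105.7982   23.3149] force board [-0.9154  0.47   -0.6656] t 16.45 q [-0.5462  0.4412 -0.388   0.0025 -0.7395  0.7995] w 0.0005979712857519493
left to tilt 0 [0.144  0.0549 0.1867]
left to tilt 36 [-34.6764  -9.085    0.1754]
```

>>> move_arm --pt "2.9 0.75 0 0 0 0" --pt "2.9 0.75 0 0 0 0" --pt "1.9 0.5 0 0 0 0" --pt "1 0.25 0 0 0 0" --pt "1 0.25 0 0 0 0"

```text
t: 16.87
eef_pos: [0.3991, -0.4582, 0.2035]
ee_rot: [-3.14, -0.005, -1.314]
force: [-0.0, -0.1, -0.9]
width: 0.0008
```

>>> move_arm --pt "1 0.25 0 0 0 0" --pt "1 0.25 0 0 0 0" --pt "1 0.25 0 0 0 0" --pt "0 0 0 0 0 0" --pt "0 0 0 0 0 0"

```text
t: 17.28
eef_pos: [0.4014, -0.4575, 0.2028]
ee_rot: [-3.141, -0.004, -1.315]
force: [-0.3, -0.1, -0.3]
width: 0.0003
```

>>> move_arm --pt "1 0.25 0 0 0 0" --pt "1 0.25 0 0 0 0" --pt "0 0 0 0 0 0" --pt "0 0 0 0 0 0" --pt "0 0 0 0 0 0"

```text
t: 17.7
eef_pos: [0.4034, -0.457, 0.2027]
ee_rot: [-3.141, -0.004, -1.315]
force: [-0.6, 0.3, -1.1]
width: 0.0001
```

>>> move_arm --pt "1 0.25 0 0 0 0" --pt "1 0.25 0 0 0 0" --pt "1 0.25 0 0 0 0" --pt "0 0 0 0 0 0" --pt "0 0 0 0 0 0"

```text
t: 18.12
eef_pos: [0.4054, -0.4564, 0.2026]
ee_rot: [3.141, -0.003, -1.315]
force: [-4.4, -2.9, 2.5]
width: 0.0006
```

>>> move_arm --pt "1 0.25 0 0 0 0" --pt "1 0.25 0 0 0 0" --pt "0 0 0 0 0 0" --pt "0 0 0 0 0 0" --pt "0 0 0 0 0 0"

```text
t: 18.53
eef_pos: [0.406, -0.4563, 0.2026]
ee_rot: [3.138, -0.001, -1.315]
force: [-11.2, -6.6, 4.3]
width: 0.0006
```

>>> move_arm --pt "1 0.25 0 0 0 0" --pt "1 0.25 0 0 0 0" --pt "0 0 0 0 0 0" --pt "0 0 0 0 0 0" --pt "0 0 0 0 0 0"

```text
t: 18.95
eef_pos: [0.4066, -0.4562, 0.2027]
ee_rot: [3.136, -0.0, -1.316]
force: [-17.4, -8.4, 7.4]
width: 0.0003
```

>>> move_arm --pt "-6 -1.5 0 0 0 0" --pt "0 0 20 0 0 0" --pt "0 0 30 0 0 0" --pt "10 12 20 0 0 0" --pt "15 15 0 0 0 0"

```text
t: 19.37
eef_pos: [0.4301, -0.431, 0.2775]
ee_rot: [-3.136, -0.009, -1.316]
force: [0.7, -0.3, -0.4]
width: 0.0004
```

```bash
python3 - <<'E'
s=open('kin.py').read()
i=s.index("    for tilt in");s=s[:i]+'''    import sys
    tilt,lean,y=map(float,sys.argv[1:4])
    print("now",st["eef_pos"],st["t"])
    for back in(.05,.03,.0027,-.004):
        P,Rm=pose(tilt,lean,.0165,y,.038);P=P-back*Rm[:,2];r=ik(P,Rm,K,D[3][0])
        print(back,"cost",round(r[0]*1e6,4),r[1],"tcp",P,"delta",1000*(P-st["eef_pos"]),"turn",np.degrees(R.from_matrix(Rm@T0.T).as_rotvec()),"axis",Rm[:,2])
'''
open('kin.py','w').write(s)
E
for a in "34 12 -.008" "34 10 -.005" "32 10 -.008"; do python3 kin.py $a|tail -5;done
```

```text
now [ 0.4301 -0.431   0.2775] 19.3667
0.05 cost 0.0 [-0.2049  0.3496 -0.8847  1.2206 -0.6686 -0.713 ] tcp [ 0.4927 -0.2884  0.2229] delta [ 62.5241 142.6237 -54.5995] turn [-35.2787   3.0956  -3.5156] axis [-0.0613 -0.5819 -0.8109]
0.03 cost 0.0 [-0.2587  0.3753 -0.8979  1.3136 -0.6409 -0.7658] tcp [ 0.4914 -0.3001  0.2067] delta [ 61.2983 130.985  -70.8179] turn [-35.2787   3.0956  -3.5156] axis [-0.0613 -0.5819 -0.8109]
0.0027 cost 0.0 [-0.335   0.4121 -0.9098  1.4479 -0.6115 -0.8408] tcp [ 0.4898 -0.3159  0.1845] delta [ 59.625  115.0981 -92.956 ] turn [-35.2787   3.0956  -3.5156] axis [-0.0613 -0.5819 -0.8109]
-0.004 cost 0.0 [-0.3539  0.4215 -0.9116  1.4814 -0.6058 -0.8593] tcp [ 0.4893 -0.3198  0.1791] delta [ 59.2143 111.1992 -98.3892] turn [-35.2787   3.0956  -3.5156] axis [-0.0613 -0.5819 -0.8109]
now [ 0.4301 -0.431   0.2775] 19.3667
0.05 cost 0.0 [-0.2395  0.3319 -0.9111  1.2983 -0.6292 -0.7518] tcp [ 0.4878 -0.2888  0.2241] delta [ 57.6548 142.2155 -53.3406] turn [-34.8251   1.2121  -2.9133] axis [-0.0272 -0.5768 -0.8164]
0.03 cost 0.0 [-0.2974  0.3592 -0.9216  1.4    -0.
[... 653 characters left out ...]
.2959  0.2284] delta [ 56.4333 135.0942 -49.072 ] turn [-32.9052   1.7531  -2.7327] axis [-0.0346 -0.5489 -0.8352]
0.03 cost 0.0 [-0.2888  0.3546 -0.9023  1.3141 -0.5874 -0.7256] tcp [ 0.4859 -0.3069  0.2117] delta [ 55.7418 124.116  -65.7753] turn [-32.9052   1.7531  -2.7327] axis [-0.0346 -0.5489 -0.8352]
0.0027 cost 0.0 [-0.368   0.3931 -0.9143  1.4608 -0.556  -0.8098] tcp [ 0.4849 -0.3219  0.1889] delta [ 54.7978 109.1307 -88.5753] turn [-32.9052   1.7531  -2.7327] axis [-0.0346 -0.5489 -0.8352]
-0.004 cost 0.0 [-0.3876  0.4029 -0.9159  1.4975 -0.55   -0.8306] tcp [ 0.4847 -0.3256  0.1833] delta [ 54.5661 105.4529 -94.1709] turn [-32.9052   1.7531  -2.7327] axis [-0.0346 -0.5489 -0.8352]
```

>>> move_arm --pt "5.2 12 0 -2.9 0.26 -0.3" --pt "5.2 12 -3 -2.9 0.26 -0.3" --pt "5.2 12 -3 -2.9 0.26 -0.3" --pt "5.2 12 -4 -2.9 0.26 -0.3" --pt "5.2 12 -4 -2.9 0.26 -0.3"

```text
t: 19.78
eef_pos: [0.4562, -0.3686, 0.2589]
ee_rot: [3.059, -0.246, -1.33]
force: [-0.9, -0.5, -0.6]
width: 0.0004
```

>>> move_arm --pt "5.2 12 -5 -2.9 0.26 -0.3" --pt "5.2 12 -5 -2.9 0.26 -0.3" --pt "5.2 12 -6 -2.9 0.26 -0.3" --pt "5.2 12 -6 -2.9 0.26 -0.3" --pt "5.2 12 -6 -2.9 0.26 -0.3"

```text
t: 20.2
eef_pos: [0.4817, -0.3085, 0.2305]
ee_rot: [2.97, -0.486, -1.324]
force: [1.1, -1.0, 0.4]
width: 0.0003
```

>>> move_arm --pt "5.2 12 -6 -2.9 0.26 -0.3" --pt "5.2 11 -6 -2.9 0.26 -0.3" --pt "0 0 0 0 0 0" --pt "0 0 0 0 0 0" --pt "0 0 0 0 0 0"

```text
t: 20.62
eef_pos: [0.4919, -0.2869, 0.2189]
ee_rot: [2.931, -0.579, -1.316]
force: [0.1, 0.6, 0.2]
width: 0.0006
```

```bash
python3 kin.py 34 12 -.008|tail -5; python3 tool.py
```

```text
now [ 0.4919 -0.2869  0.2189] 20.6167
0.05 cost 0.0 [-0.2049  0.3496 -0.8847  1.2206 -0.6686 -0.713 ] tcp [ 0.4927 -0.2884  0.2229] delta [ 0.764  -1.4665  4.0009] turn [-0.8016 -0.262   0.2511] axis [-0.0613 -0.5819 -0.8109]
0.03 cost 0.0 [-0.2587  0.3753 -0.8979  1.3136 -0.6409 -0.7658] tcp [ 0.4914 -0.3001  0.2067] delta [ -0.4619 -13.1052 -12.2175] turn [-0.8016 -0.262   0.2511] axis [-0.0613 -0.5819 -0.8109]
0.0027 cost 0.0 [-0.335   0.4121 -0.9098  1.4479 -0.6115 -0.8408] tcp [ 0.4898 -0.3159  0.1845] delta [ -2.1351 -28.9921 -34.3556] turn [-0.8016 -0.262   0.2511] axis [-0.0613 -0.5819 -0.8109]
-0.004 cost 0.0 [-0.3539  0.4215 -0.9116  1.4814 -0.6058 -0.8593] tcp [ 0.4893 -0.3198  0.1791] delta [ -2.5458 -32.8911 -39.7888] turn [-0.8016 -0.262   0.2511] axis [-0.0613 -0.5819 -0.8109]
pos [ 0.4919 -0.2869  0.2189] z [-0.0675 -0.5703 -0.8187] in board: z [ 0.5341 -0.211  -0.8187] jaw [-0.118  -0.9775  0.1749]
tip board mm [-14.7564   1.487   73.1628] force board [-0.5393  0.2963  0.2251] t 20.6167 q [-0.1992  0.3559 -0.8832  1.2    -0.6612 -0.7044] w 0.0005541849152159771
left to tilt 0 [34.9275 -2.9603  3.7006]
left to tilt 36 [ -0.2203 -10.3245   7.0626]
```

```bash
python3 - <<'E'
from h import *
im=arm.grab_frame("top");a=cv2.resize(im[180:280,360:460],None,fx=6,fy=6,interpolation=cv2.INTER_CUBIC)
cv2.imwrite("pics/pre.png",a[:,:,::-1])
E
```

```text
(no output)
```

View pics/pre.png

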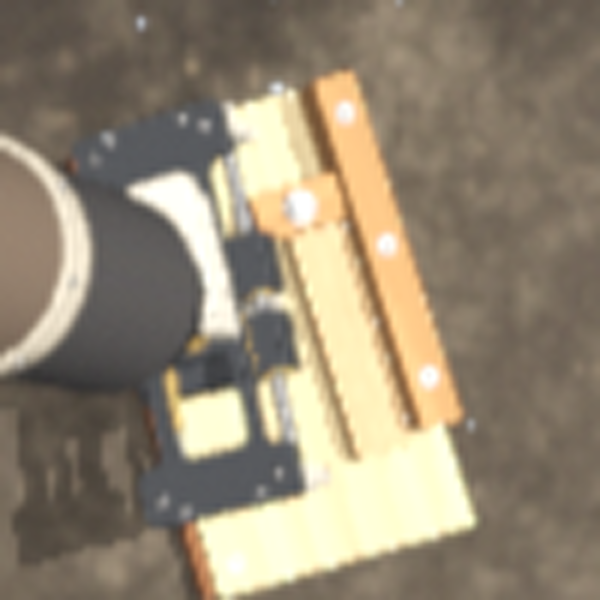

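The strip lies along the fence with its end at the stop near (300,235), and the fingers are tilted behind it. Now the diagonal push.

>>> move_arm --pt "0.2 -4 -2 -0.4 -0.1 0.1" --pt "-0.5 -5 -6 -0.4 -0.1 0.1" --pt "-0.5 -5 -7 0 0 0" --pt "-0.4 -5 -6 0 0 0" --pt "-0.3 -4.6 -5.9 0 0 0"

```text
t: 21.08
eef_pos: [0.4903, -0.3111, 0.1921]
ee_rot: [2.932, -0.594, -1.314]
force: [0.1, -0.2, 0.1]
width: 0.0003
```

>>> move_arm --pt "-0.1 -1.2 -1.6 0 0 0" --pt "-0.1 -1.2 -1.6 0 0 0" --pt "-0.1 -1.2 -1.6 0 0 0" --pt "0 0 0 0 0 0" --pt "0 0 0 0 0 0"

```text
t: 21.5
eef_pos: [0.4901, -0.314, 0.1873]
ee_rot: [2.931, -0.594, -1.312]
force: [0.5, -0.1, 0.1]
width: 0.0006
```

```bash
python3 tool.py
```

```text
pos [ 0.4901 -0.314   0.1873] z [-0.0626 -0.5828 -0.8102] in board: z [ 0.5475 -0.2094 -0.8102] jaw [-0.1172 -0.9778  0.1736]
tip board mm [13.2852 -6.8949 43.0846] force board [0.2476 0.4208 0.0945] t 21.5 q [-0.3253  0.4095 -0.9087  1.4326 -0.616  -0.8341] w 0.0005815202817495697
left to tilt 0 [35.7941 -2.6778  3.5866]
left to tilt 36 [  0.652  -10.0712   6.9341]
```

>>> move_arm --pt "0.2 -0.7 -0.8 0 0 0" --pt "0.2 -0.7 -0.8 0 0 0" --pt "0.2 -0.7 -0.8 0 0 0" --pt "0 0 0 0 0 0" --pt "0 0 0 0 0 0"

```text
t: 21.92
eef_pos: [0.4906, -0.316, 0.1845]
ee_rot: [2.93, -0.594, -1.312]
force: [-0.8, -0.5, -0.5]
width: 0.0003
```

>>> move_arm --pt "0.2 -0.7 -0.7 0 0 0" --pt "0.2 -0.7 -0.7 0 0 0" --pt "0 0 0 0 0 0" --pt "0 0 0 0 0 0" --pt "0 0 0 0 0 0"

```text
t: 22.33
eef_pos: [0.4909, -0.3173, 0.1834]
ee_rot: [2.93, -0.594, -1.312]
force: [-1.7, 4.3, 4.9]
width: 0.0008
```

```bash
python3 tool.py
```

```text
pos [ 0.4909 -0.3173  0.1834] z [-0.0627 -0.5829 -0.8101] in board: z [ 0.5476 -0.2095 -0.8101] jaw [-0.1168 -0.9778  0.1739]
tip board mm [16.7235 -6.9357 39.1544] force board [-4.5937 -0.5052  4.9295] t 22.3333 q [-0.3383  0.4176 -0.9075  1.4545 -0.612  -0.8451] w 0.0007843074409846131
left to tilt 0 [35.7976 -2.6873  3.5622]
left to tilt 36 [  0.6573 -10.0871   6.9143]
```

>>> move_arm --pt "0.2 -0.7 -0.6 0 0 0" --pt "0.2 -0.7 -0.6 0 0 0" --pt "0 0 0 0 0 0" --pt "0 0 0 0 0 0" --pt "0 0 0 0 0 0"

```text
t: 22.75
eef_pos: [0.491, -0.3179, 0.1827]
ee_rot: [2.93, -0.595, -1.31]
force: [-7.9, 17.0, 16.0]
width: 0.0003
```

>>> move_arm --pt "0.2 -0.7 -0.6 0 0 0" --pt "0 0 0 0 0 0" --pt "0 0 0 0 0 0" --pt "0 0 0 0 0 0" --pt "0 0 0 0 0 0"

```text
t: 23.17
eef_pos: [0.4909, -0.318, 0.1824]
ee_rot: [2.93, -0.595, -1.31]
force: [-10.5, 24.1, 23.9]
width: 0.0008
```

```bash
python3 tool.py
```

```text
pos [ 0.4909 -0.318   0.1824] z [-0.0612 -0.5834 -0.8099] in board: z [ 0.5484 -0.2082 -0.8099] jaw [-0.1148 -0.9781  0.1737]
tip board mm [17.6255 -6.878  38.2711] force board [-25.9653  -4.0283  23.9154] t 23.1667 q [-0.3434  0.4191 -0.9084  1.4653 -0.6103 -0.8495] w 0.0007809199276208117
left to tilt 0 [35.8269 -2.6343  3.4465]
left to tilt 36 [  0.6946 -10.071    6.7923]
```

>>> move_arm --pt "0 0 0 0 0 0" --pt "0 0 0 0 0 0" --pt "0 0 0 0 0 0" --pt "0 0 0 0 0 0" --pt "0 0 0 0 0 0"

```text
t: 23.58
eef_pos: [0.4909, -0.318, 0.1825]
ee_rot: [2.93, -0.595, -1.31]
force: [-10.1, 23.6, 23.5]
width: 0.0004
```

```bash
python3 - <<'E'
from h import *
im=arm.grab_frame("top");a=cv2.resize(im[180:280,360:460],None,fx=6,fy=6,interpolation=cv2.INTER_CUBIC)
cv2.imwrite("pics/end.png",a[:,:,::-1])
E
```

```text
(no output)
```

View pics/end.png

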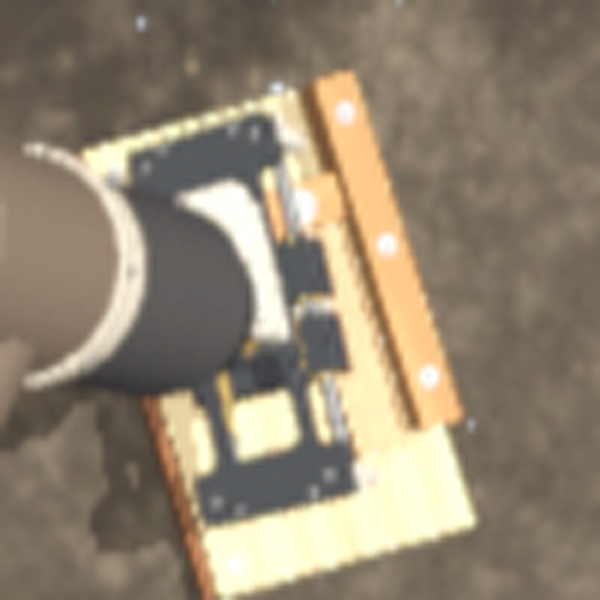

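```bash
cat >> tool.py <<'E'
F,M=s["force"],s["moment"];r0=np.cross(F,M)/(F@F)
tip=.178*T[:,2];lam=F@(tip-r0)/(F@F);print("line-to-tip offset board mm",1000*B@(r0+lam*F-tip),"M",M)
E
python3 tool.py|tail -1
```

```text
line-to-tip offset board mm [-57.4219 -38.6223 -72.4169] M [ 4.0619  3.4766 -2.657 ]
```

```bash
python3 - <<'E'
from station import arm
s=arm.get_state();print(s["t"],s["force"]);arm.job_done()
E
```

```text
23.6333 [-11.53152835  23.94603806  23.37718436]
the job is handed in; nothing more can be done
```

I put the slim strip flat on the bed of the sawing board, along the fence and against the end stop. I then pressed it with one diagonal push and handed the job in at 23.6 s with the push still on. The job report gives no verdict.

- **Placing:** I gripped the bare-wood strip (it measured 30 mm in the jaws) and set it on the bed. I slid it to the stop until the force built up to about 15 N. After letting go, I pushed it to the fence with about 16 N. A last nudge on its free end built up to about 19 N, which confirmed it touched the stop.
- **Holding push:** The closed fingers press the strip's upper near edge, tilted about 34° towards the fence. The force is about 26 N into the fence, 24 N down and 4 N towards the stop, and it stayed steady over the last 0.4 s or so.
- **Pictures:** Before the push, the top view showed the strip along the fence with its end at the stop. In the last one the gripper hides part of the strip, but its visible part looked unmoved. The other things were not touched.

**What disagreed:**
- **Lean:** A straight tilt was out of the arm's reach, so the fingers also lean about 12° along the fence. They press with a corner, slightly on the stop side of the strip's middle.
- **Moment reading:** Taken about the flange, the wrist moment did not pass through the fingertips. A rough hand estimate explains it if the moment is measured about the wrist centre and includes the gripper's weight. I did not test that any further.

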